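# Seat the jar caps and hold the carrier up level

## Task

Two red caps are standing proud on the jars in the blue carrier: with the carrier standing on the shaker, press both caps fully home. Then take the carrier by its grey handle bar, lift it straight up until its underside is about 12 cm above the shaker's platform and hold it there, level and still, for three seconds, and finish while still holding it there. Keep the carrier upright throughout and leave everything else where it stands.

Things in the scene. Friction and masses are not known exactly. Their poses are not given: they have to be found in the camera images.
- carrier: loose sky-blue tray, 0.4 to 0.65 kg, with a fixed white red-capped jar near each end and a grey handle bar over its middle. Tray 84 mm along its x, 200 mm along its y, 26 mm tall over its rim; origin at the centre of its underside; z up, y along its length. Jar axes at y = +65 and -65 mm
- handle_grip (a point): middle of the carrier's handle bar, 114 mm above the carrier's underside; the bar runs along the carrier's y, 84 mm long, 14 mm wide and 14 mm tall, open below except for two 10 mm wide posts 30 mm either side of the middle; it weighs evenly about this point
- cap_left (a joint): slide of the red cap on the jar at the carrier's +y end, m: 0 = standing 8 mm proud, 0.008 = fully home on the jar's collar; starts 0 to 0.004. Pushed straight down it slides stiffly at about 5 N, stays where it is left, and stops hard when home (it is home when pushing 12 N or more moves it no further)
- cap_right (a joint): slide of the red cap on the jar at the carrier's -y end, m: as for joint cap_left
- cap_left_top (a point): centre of the top face of the red cap at the carrier's +y end (cap 48 mm across, 15 mm tall; top face 72 mm above the carrier's underside when home, up to 80 mm when proud)
- cap_right_top (a point): centre of the top face of the red cap at the carrier's -y end (cap 48 mm across, 15 mm tall; top face 72 mm above the carrier's underside when home, up to 80 mm when proud)
- shaker: fixed white laboratory shaker with a grey rubber-topped aluminium platform, 280 mm (x) by 340 mm (y), 60 mm tall over all; the carrier stands on it; origin at the centre of its underside
- platform (a point): centre of the top face of the shaker's platform, 60 mm above the bench; axes as the shaker's, z up
- blue_jar: bystander: loose white jar with a blue cap, 48 mm across, 55 mm tall, standing on the platform behind the carrier; origin at the centre of its underside (as for all bystanders)
- spare_jar: bystander: loose white jar with a blue cap, 48 mm across, 55 mm tall, on the bench beside the shaker
- wash_bottle: bystander: loose white wash bottle with a red top and spout, 60 mm across, 155 mm tall, on the bench beside the shaker
- amber_bottle: bystander: loose amber reagent bottle, 62 mm across, 140 mm tall, on the bench beside the shaker
- tip_box: bystander: loose white and yellow pipette-tip box, 80 by 110 mm, 55 mm tall, on the bench beside the shaker
- beaker: bystander: loose glass beaker, 68 mm across, 85 mm tall, on the bench left of the shaker
Things that resemble listed ones, but are neither listed nor needed, are in the scene too. There is more than one size of the carrier; the job needs the middle-sized.

How it is judged:
By the outcome, as a careful person would: the job done as asked, in the order asked, and still so for the second after the job is handed in, while the arm keeps its last pose, push and grip.
It also fails if it takes over 58 s, if anything falls off the work surface, if the arm or the gripper's body presses on something with over 40 N, if the wrist force passes 120 N, or if a joint passes its speed limit or range.

## Robot

A 7-joint arm with a two-finger parallel gripper is mounted at the origin on the work surface. World frame = base frame: x ahead of the robot, y to its left, z up, the work surface at z = 0. Lengths are in m, angles in rad, forces in N, time in s.
With the tool pointing down it reaches from about 0.425 to 0.875 m from the base axis. Payload 4.7 kg.
Tool frame: the origin (TCP) lies at the very end of the fingers, on their centre line; the grasp point (between the pads) lies 19 mm behind it; y points along the fingers, x is the direction in which the jaws open and shut, and the axes are right-handed (so a half turn about y gives the same grasp; the last joint's range is limited). The gripper opens to 87 mm and grips with 3 to 60 N. Pads are 19 mm wide; open, the fingers measure 117 mm over their backs; the gripper's body (75 mm by 190 mm) begins 51 mm behind the grasp point.
Start: joints at [-1.171, 0.321, -0.07, 1.45, 0.023, 1.371, -0.057], TCP at [0.245, 0.602, 0.223] pointing down, gripper open.
Joint ranges: [-2.86, 2.86], [-0.3, 2.09], [-1.38, 1.24], [0.06, 2.45], [-1.56, 4.7], [0.09, 2.05], [-2.69, 2.69]. Speed limits (rad/s): [2.57, 2.57, 3.14, 3.14, 3.14, 3.14, 3.14].

## Interface

Orientations are given as a rotation vector (axis times angle).
In Python, from bench import * gives the robot as it stands.
- The arm moves only by the tool send_rows, never from a script. Its argument "commands" is a list of rows, each an object of numbers: "x", "y", "z": the shift along the tool's x, y, z in mm; "wx", "wy", "wz": the turn, a rotation vector about the tool's x, y, z in degrees; "jaw": the opening, from 0 (shut) to 1 (fully open). In form: [{"x": .., "y": .., "z": .., "wx": .., "wy": .., "wz": .., "jaw": ..}, ...]. A call has 1 to 12 rows; each row shifts and turns the commanded pose from where the row before left it, along the tool's axes as they then stand; what a row does not reach is not made up. A row lasts 1/8 s, in which the tool goes at most 62.5 mm and 10.7 degrees, less where a joint would pass 70% of its speed; a pose out of reach is approached as far as the arm can. A call is refused whole if a number of a shift passes 62.5 or a number of a turn 10.7, either way. A call with a gripper value outside its range is refused whole. The fingers move at their own pace and stop on an object; "newtons" is the grip in N (left out, the last holds). Time passes only in rows, so rows that do not move let the fingers close. It gives the time, the measured TCP pose, the force and the opening at its end, in the units of the state.
- read_state(): the state, without advancing time (a new reading comes with each control period).
- camera(name): name is "side" or "top"; returns a dict with "pixels" (400x640x3 uint8, red, green, blue), "mtx" (3x3 intrinsics, pixels), "rvec" (rotation vector, rad) and "tvec" (3), from world to camera coordinates, as OpenCV has them. Camera axes: x right, y down, z forward; pixel columns grow to the right and rows downward; lengths in m; the calibration is good to about 2 mm. A picture is of the moment at which its call begins. There is no depth.
- hand_in(): hands the job in, once; it reports no verdict.
Trained networks look in a picture, given as the dict that the camera call returned (one of the last four; its "shot" number tells which), for a name from the list of things; names that differ only in an ending like _2 or _b are one class to them, and where a whole thing is asked for, a point or a joint stands for the part that bears it (a point fixed in the world has none). Each returns a list of dicts, best first, with "score" (0 to 1); they miss things now and then, are a little off and sometimes report something else, mostly with a low value. They report only what shows in the picture. A call takes as long as a camera call. They do not tell look-alikes from the thing itself.
- recognise(picture, label): "at" ([x, y, z] in m, in the coordinates of the camera as it stood for that picture, good to about 4 mm: the middle of the surface that is visible of it).
- masks_of(picture, label): "region" (400x640 bool, what is visible of it).
- landmark_of(picture, label): "at" ([x, y, z] in m, in the coordinates of the camera as it stood for that picture, good to about 4 mm: a listed point, or the origin of a listed thing).
The state is a dict: "clock": time; "joint_pos": joint angles; "qd": joint speeds; "joint_efforts": joint torques, N m; "tool_pos": TCP position; "tcp_rot": TCP orientation; "wrist_force": force on the tool from outside, world axes, zero at the start; "ft_torque": the same for the moment, N m; "width": finger opening in m.
Only numpy, scipy, OpenCV 4.12 (cv2) and the standard library are available. Lean on these libraries where they do the work, as an engineer would, in place of code of your own. Each camera call takes 0.05 s, during which the arm holds its last target. There are 200 camera calls.

## Working session

There is one attempt and no reset: what is moved stays moved. The work goes in short steps, Python scripts to look and compute and a tool call to move; the robot and the scene stay as the last step left them, time stands still between calls to the robot, and variables do not carry over. Pictures are saved under pics/ and viewed, about 8 in all and at most 12, crops included, and the job is handed in when it is done.

Besides the shell and the picture viewer there is one more tool, called after "Request:" as name(argument=value, ...) on one line, values as JSON. send_rows: Moves the arm, as the interface text tells. Its arguments: {"type":"object","properties":{"commands":{"type":"array"},"newtons":{"type":"number"}},"required":["commands"]}

```bash
mkdir -p pics; cat > h.py <<'E'
from bench import *
import numpy as np, cv2
from scipy.spatial.transform import Rotation as R
def world(p,c):
    Rm=cv2.Rodrigues(np.array(c["rvec"],float))[0]
    return Rm.T@(np.array(p)-np.array(c["tvec"]).ravel())
def pix(P,c):
    return cv2.projectPoints(np.array(P,float).reshape(-1,3),np.array(c["rvec"],float),np.array(c["tvec"],float),np.array(c["mtx"],float),None)[0].reshape(-1,2)
def save(c,n): cv2.imwrite(f"pics/{n}.png",np.ascontiguousarray(c["pixels"][:,:,::-1]))
E
python3 - <<'E'
from h import *
s=read_state(); print({k:np.round(v,3).tolist() for k,v in s.items()}); print(R.from_rotvec(s["tcp_rot"]).as_matrix().round(3))
for n in("top","side"):
    c=camera(n); save(c,n+"0")
    for l in("carrier","handle_grip","cap_left_top","cap_right_top","platform"):
        for d in landmark_of(c,l)[:4]:
            w=world(d["at"],c); print(n,l,round(d["score"],2),w.round(3),pix(w,c).round(0))
E
```

```text
{'clock': 0.0, 'joint_pos': [-1.171, 0.322, -0.07, 1.452, 0.023, 1.371, -0.057], 'qd': [0.001, 0.0, -0.0, -0.001, 0.001, 0.002, -0.0], 'joint_efforts': [-0.0, -49.129, -0.404, -31.253, -0.064, 0.043, 0.0], 'tool_pos': [0.244, 0.602, 0.221], 'tcp_rot': [-1.369, -0.919, 0.922], 'wrist_force': [0.222, 0.023, -0.052], 'ft_torque': [-0.014, 0.074, 0.06], 'width': 0.087}
[[ 0.376 -0.001 -0.927]
 [ 0.927 -0.002  0.376]
 [-0.002 -1.    -0.   ]]
top carrier 0.92 [ 0.313  0.303 -0.003] [[263. 275.]]
top carrier 0.71 [ 0.26  -0.293 -0.001] [[447. 296.]]
top carrier 0.55 [ 0.582 -0.02   0.14 ] [[367. 186.]]
top handle_grip 0.91 [0.312 0.299 0.148] [[258. 270.]]
top handle_grip 0.65 [ 0.262 -0.29   0.078] [[453. 294.]]
top handle_grip 0.6 [ 0.575 -0.086  0.176] [[389. 185.]]
top handle_grip 0.55 [ 0.711 -0.021  0.059] [[365. 155.]]
top cap_left_top 0.78 [0.366 0.367 0.109] [[239. 253.]]
top cap_left_top 0.58 [ 0.58  -0.019  0.137] [[366. 186.]]
top cap_left_top 0.53 [ 0.279 -0.329  0.057] [[464. 289.]]
top cap_right_top 0.78 [0.259 0.235 0.106] [[280. 290.]]
top cap_right_top 0.54 [ 0.57  -0.148 
[... 185 characters left out ...]
256.]]
side carrier 0.81 [0.311 0.302 0.001] [[260. 219.]]
side carrier 0.73 [ 0.258 -0.289 -0.001] [[277. 367.]]
side handle_grip 0.89 [0.315 0.304 0.151] [[257. 178.]]
side handle_grip 0.85 [ 0.577 -0.081  0.174] [[385. 219.]]
side handle_grip 0.82 [ 0.261 -0.29   0.08 ] [[276. 339.]]
side cap_left_top 0.51 [ 0.281 -0.329  0.055] [[291. 361.]]
side cap_left_top 0.47 [0.368 0.365 0.1  ] [[272. 182.]]
side cap_left_top 0.19 [ 0.574 -0.08   0.178] [[383. 217.]]
side cap_right_top 0.69 [ 0.242 -0.248  0.054] [[264. 335.]]
side cap_right_top 0.57 [ 0.564 -0.144  0.136] [[389. 247.]]
side cap_right_top 0.51 [0.261 0.236 0.104] [[244. 203.]]
side platform 0.91 [ 0.587 -0.114  0.061] [[391. 263.]]
```

View pics/top0.png

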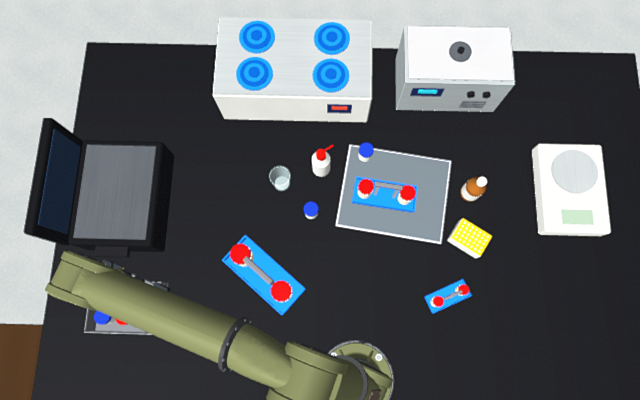

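View pics/side0.png

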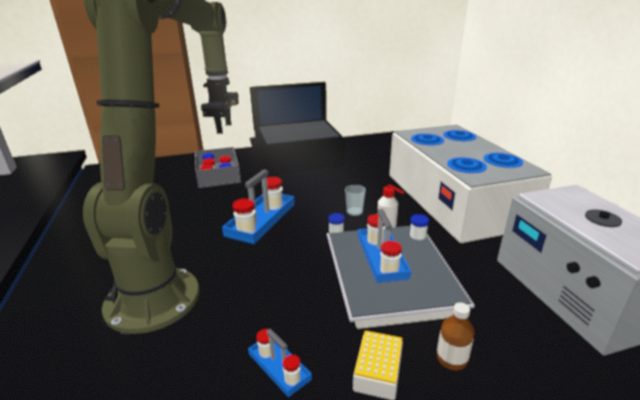

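Look-alikes for the carrier in the top picture are the large one at (263,275) on the bench, the small one at (447,296) on the bench, and the middle-sized one at (385,194) on the shaker. I choose the one on the shaker. Next I'll check it in a close crop and refine its pose.

```bash
cat >> h.py <<'E'
def ray(uv,c,z):
    Rm=cv2.Rodrigues(np.array(c["rvec"],float))[0]; o=-Rm.T@np.array(c["tvec"]).ravel()
    d=Rm.T@np.linalg.inv(c["mtx"])@np.array([uv[0],uv[1],1.]); return o+d*(z-o[2])/d[2]
E
python3 - <<'E'
from h import *
ims=[]
for n in("top","side"):
    for l in("cap_left_top","cap_right_top","handle_grip","carrier"):
        c=camera(n)
        for d in landmark_of(c,l):
            w=world(d["at"],c)
            if w[0]>.45: print(n,l,round(d["score"],2),w.round(3))
    hsv=cv2.cvtColor(c["pixels"],cv2.COLOR_RGB2HSV); h,s,v=cv2.split(hsv)
    m=((h<8)|(h>172))&(s>150)&(v>80)
    b=((h>95)&(h<112)&(s>150)&(v>100))
    x0,y0,x1,y1=(340,135,460,250) if n=="top" else (340,195,440,295)
    for nm,mm in(("red",m),("blue",b)):
        k=np.zeros(m.shape,np.uint8);k[y0:y1,x0:x1]=mm[y0:y1,x0:x1]
        N,_,st,ce=cv2.connectedComponentsWithStats(k)
        for i in range(1,N):
            if st[i,4]>25: print(n,nm,st[i].tolist(),ce[i].round(1),ray(ce[i],c,.136).round(4),ray(ce[i],c,.075).round(4))
    # 'expected' drawing
    ims.append(cv2.resize(c["pixels"][y0:y1,x0:x1],(400,400),interpolation=cv2.INTER_CUBIC))
cv2.imwrite("pics/crop1.png",np.hstack(ims)[:,:,::-1])
E
```

```text
top cap_left_top 0.74 [ 0.58  -0.019  0.14 ]
top cap_right_top 0.57 [ 0.565 -0.149  0.138]
top handle_grip 0.83 [ 0.572 -0.085  0.172]
top carrier 0.74 [ 0.574 -0.086  0.063]
top carrier 0.27 [ 0.583 -0.117 -0.004]
top red [359, 179, 14, 15, 163] [365.6 186.2] [ 0.5812 -0.017   0.136 ] [ 0.5989 -0.022   0.075 ]
top red [400, 186, 15, 14, 169] [407.4 192.5] [ 0.564  -0.1458  0.136 ] [ 0.581  -0.1563  0.075 ]
top blue [352, 177, 66, 36, 868] [382.8 198.6] [ 0.5426 -0.07    0.136 ] [ 0.5587 -0.0772  0.075 ]
top blue [370, 179, 36, 7, 63] [386.6 181.8] [ 0.5969 -0.0819  0.136 ] [ 0.6153 -0.0896  0.075 ]
side cap_left_top 0.59 [ 0.589 -0.014  0.139]
side cap_left_top 0.52 [ 0.564 -0.144  0.138]
side cap_right_top 0.71 [ 0.563 -0.142  0.137]
side cap_right_top 0.44 [ 0.71  -0.018  0.059]
side cap_right_top 0.39 [ 0.584 -0.112  0.062]
side handle_grip 0.78 [ 0.576 -0.083  0.175]
side carrier 0.9 [ 0.579 -0.079  0.059]
side carrier 0.2 [ 0.711 -0.016  0.062]
side red [367, 213, 11, 14, 116] [372.5 219.4] [ 0.573  -0.0167  0.136 ] [0.6143 0.0762 0.075 ]
side red [381, 241, 20, 15, 228] [391.  247.9] [ 0.5648 -0.1503  0.136 ] [ 0.6052 -0.0722  0.075 ]
side blue [358, 228, 53, 55, 892] [381.1 261.1] [ 0.5221 -0.1904  0.136 ] [ 0.5578 -0.1168  0.075 ]
```

View pics/crop1.png

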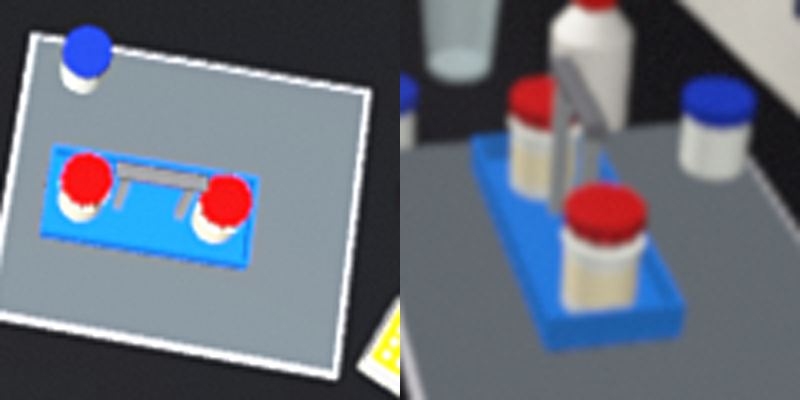

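The crop shows the middle-sized carrier on the shaker, with proud red caps at top (366,186) and (407,192) and the grey bar between them. The wash bottle is well behind. Now I'll swing over in an arc with the jaws shut.

Request:
send_rows(commands=[{"x": -4, "y": -4, "z": -50, "wy": 4.7, "jaw": 0}, {"x": -4, "y": -4, "z": -50, "wy": 4.7, "jaw": 0}, {"x": -4, "y": -4, "z": -50, "wy": 4.7, "jaw": 0}, {"x": -4, "y": -4, "z": -50, "wy": 4.7, "jaw": 0}, {"x": -4, "y": -4, "z": -50, "wy": 4.7, "jaw": 0}, {"x": -4, "y": -4, "z": -50, "wy": 4.7, "jaw": 0}, {"x": -4, "z": -50, "wy": 4.7, "jaw": 0}, {"x": -4, "z": -50, "wy": 4.7, "jaw": 0}, {"x": -4, "z": -50, "wy": 4.7, "jaw": 0}, {"x": -4, "z": -50, "wy": 4.7, "jaw": 0}, {"x": -4, "z": -50, "wy": 4.7, "jaw": 0}, {"x": -4, "z": -50, "wy": 4.7, "jaw": 0}], newtons=20)

```text
invalid input at $.commands[0]: expected keys x, y, z, wx, wy, wz, jaw
```

Request:
send_rows(commands=[{"x": -4, "z": -50, "wy": 4.7, "jaw": 0}, {"x": -4, "z": -50, "wy": 4.7, "jaw": 0}, {"x": -4, "z": -50, "wy": 4.7, "jaw": 0}, {"x": -4, "z": -50, "wy": 4.7, "jaw": 0}, {"jaw": 0}, {"jaw": 0}])

```text
invalid input at $.commands[0]: expected keys x, y, z, wx, wy, wz, jaw
```

```bash
cat >> h.py <<'E'
def tool_delta(P,yaw):
    """mm along tool axes to P and degrees wx,wy,wz to point down with tool x at yaw (deg)"""
    s=read_state(); M=R.from_rotvec(s["tcp_rot"]); a=np.radians(yaw)
    T=np.array([[np.cos(a),0,-np.sin(a)],[np.sin(a),0,np.cos(a)],[0,-1,0]])
    print("t",round(s["clock"],2),"pos",np.round(s["tool_pos"],4),"F",np.round(s["wrist_force"],2),"w",round(s["width"],4),
     "| tool mm",(M.inv().apply(np.array(P)-s["tool_pos"])*1000).round(1),"deg",np.degrees((M.inv()*R.from_matrix(T)).as_rotvec()).round(2))
E
python3 - <<'E'
from h import *
tool_delta([.581,-.018,.2],-7)
E
```

```text
t 1.4 pos [0.2446 0.6022 0.2226] F [0.09 0.22 0.87] w 0.087 | tool mm [-448.1   22.6 -545. ] deg [-0.  74.9  0. ]
```

All keys are needed in every row.

Request:
send_rows(commands=[{"x": -4, "y": -4, "z": -50, "wx": 0, "wy": 4.7, "wz": 0, "jaw": 0}, {"x": -4, "y": -4, "z": -50, "wx": 0, "wy": 4.7, "wz": 0, "jaw": 0}, {"x": -4, "y": -4, "z": -50, "wx": 0, "wy": 4.7, "wz": 0, "jaw": 0}, {"x": -4, "y": -4, "z": -50, "wx": 0, "wy": 4.7, "wz": 0, "jaw": 0}, {"x": -4, "y": -4, "z": -50, "wx": 0, "wy": 4.7, "wz": 0, "jaw": 0}, {"x": -4, "y": -4, "z": -50, "wx": 0, "wy": 4.7, "wz": 0, "jaw": 0}, {"x": -4, "y": 0, "z": -50, "wx": 0, "wy": 4.7, "wz": 0, "jaw": 0}, {"x": -4, "y": 0, "z": -50, "wx": 0, "wy": 4.7, "wz": 0, "jaw": 0}, {"x": -4, "y": 0, "z": -50, "wx": 0, "wy": 4.7, "wz": 0, "jaw": 0}, {"x": -4, "y": 0, "z": -50, "wx": 0, "wy": 4.7, "wz": 0, "jaw": 0}, {"x": -4, "y": 0, "z": -50, "wx": 0, "wy": 4.7, "wz": 0, "jaw": 0}, {"x": -4, "y": 0, "z": -50, "wx": 0, "wy": 4.7, "wz": 0, "jaw": 0}], newtons=20)

```text
clock: 2.9
tool_pos: [0.5968, 0.1419, 0.2467]
tcp_rot: [-1.565, -0.156, 0.155]
wrist_force: [1.3, 0.1, 0.3]
width: 0.0004
```

Request:
send_rows(commands=[{"x": -4, "y": 0, "z": -40, "wx": 0, "wy": 4.7, "wz": 0, "jaw": 0}, {"x": -4, "y": 0, "z": -40, "wx": 0, "wy": 4.7, "wz": 0, "jaw": 0}, {"x": -4, "y": 0, "z": -40, "wx": 0, "wy": 4.7, "wz": 0, "jaw": 0}, {"x": -4, "y": 0, "z": -40, "wx": 0, "wy": 4.7, "wz": 0, "jaw": 0}, {"x": 0, "y": 0, "z": 0, "wx": 0, "wy": 0, "wz": 0, "jaw": 0}, {"x": 0, "y": 0, "z": 0, "wx": 0, "wy": 0, "wz": 0, "jaw": 0}])

```text
clock: 3.65
tool_pos: [0.5926, -0.0167, 0.2466]
tcp_rot: [-1.567, 0.101, -0.101]
wrist_force: [-0.8, -0.1, -0.5]
width: 0.0
```

```bash
python3 - <<'E'
from h import *
tool_delta([.581,-.018,.2],-7)
E
```

```text
t 3.65 pos [ 0.5926 -0.0167  0.2466] F [-0.75 -0.07 -0.51] w 0.0 | tool mm [-11.3  46.6  -2.9] deg [-0.06 -0.35 -0.  ]
```

Request:
send_rows(commands=[{"x": -11, "y": 0, "z": -3, "wx": 0, "wy": -0.3, "wz": 0, "jaw": 0}, {"x": 0, "y": 30, "z": 0, "wx": 0, "wy": 0, "wz": 0, "jaw": 0}, {"x": 0, "y": 30, "z": 0, "wx": 0, "wy": 0, "wz": 0, "jaw": 0}, {"x": 0, "y": 25, "z": 0, "wx": 0, "wy": 0, "wz": 0, "jaw": 0}, {"x": 0, "y": 10, "z": 0, "wx": 0, "wy": 0, "wz": 0, "jaw": 0}, {"x": 0, "y": 0, "z": 0, "wx": 0, "wy": 0, "wz": 0, "jaw": 0}, {"x": 0, "y": 0, "z": 0, "wx": 0, "wy": 0, "wz": 0, "jaw": 0}])

```text
clock: 4.53
tool_pos: [0.5822, -0.018, 0.1528]
tcp_rot: [-1.568, 0.094, -0.097]
wrist_force: [-0.5, 0.6, 0.4]
width: 0.0005
```

```bash
python3 - <<'E'
from h import *
tool_delta([.581,-.018,.14],-7)
a=camera("top");b=camera("side")
print(pix(read_state()["tool_pos"],a),pix(read_state()["tool_pos"],b))
cv2.imwrite("pics/crop2.png",np.hstack([cv2.resize(c["pixels"][y:y+100,x:x+100],(400,400),interpolation=cv2.INTER_CUBIC) for c,x,y in((a,340,140),(b,330,170))])[:,:,::-1])
E
```

```text
t 4.53 pos [ 0.5822 -0.018   0.1528] F [-0.46  0.62  0.41] w 0.0005 | tool mm [-1.2 12.8 -0.1] deg [-0.03  0.02  0.11]
[[366.43657657 184.30666446]] [[376.2554113  213.60577194]]
```

View pics/crop2.png

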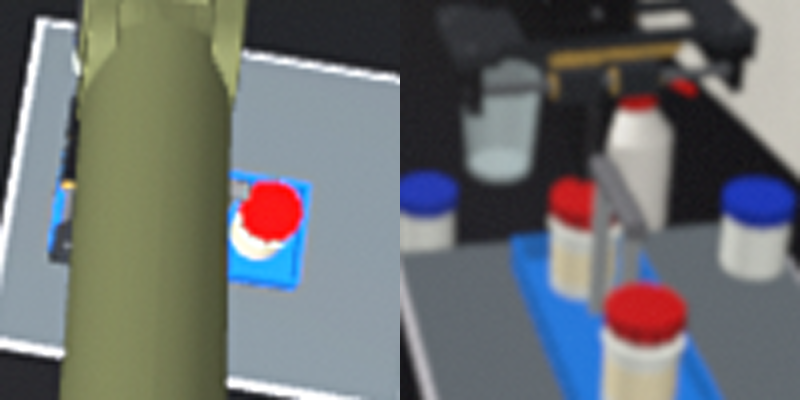

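The shut fingertips at side (376,213) are over the left cap and clear of the bar. I'll press down in small steps.

Request:
send_rows(commands=[{"x": 0, "y": 8, "z": 0, "wx": 0, "wy": 0, "wz": 0, "jaw": 0}, {"x": 0, "y": 4, "z": 0, "wx": 0, "wy": 0, "wz": 0, "jaw": 0}, {"x": 0, "y": 2, "z": 0, "wx": 0, "wy": 0, "wz": 0, "jaw": 0}, {"x": 0, "y": 2, "z": 0, "wx": 0, "wy": 0, "wz": 0, "jaw": 0}, {"x": 0, "y": 1, "z": 0, "wx": 0, "wy": 0, "wz": 0, "jaw": 0}, {"x": 0, "y": 1, "z": 0, "wx": 0, "wy": 0, "wz": 0, "jaw": 0}])

```text
clock: 5.38
tool_pos: [0.5812, -0.0182, 0.1338]
tcp_rot: [-1.568, 0.096, -0.096]
wrist_force: [-4.0, -0.6, 5.5]
width: 0.0002
```

Request:
send_rows(commands=[{"x": 0, "y": 1, "z": 0, "wx": 0, "wy": 0, "wz": 0, "jaw": 0}, {"x": 0, "y": 1, "z": 0, "wx": 0, "wy": 0, "wz": 0, "jaw": 0}])

```text
clock: 5.62
tool_pos: [0.5812, -0.0182, 0.1324]
tcp_rot: [-1.568, 0.096, -0.096]
wrist_force: [-6.1, 0.1, 14.4]
width: 0.0001
```

Request:
send_rows(commands=[{"x": 0, "y": 0.5, "z": 0, "wx": 0, "wy": 0, "wz": 0, "jaw": 0}, {"x": 0, "y": 0, "z": 0, "wx": 0, "wy": 0, "wz": 0, "jaw": 0}])

```text
clock: 5.88
tool_pos: [0.5812, -0.0182, 0.1324]
tcp_rot: [-1.568, 0.096, -0.096]
wrist_force: [-6.9, 0.2, 11.4]
width: 0.0001
```

Request:
send_rows(commands=[{"x": 0, "y": 0.5, "z": 0, "wx": 0, "wy": 0, "wz": 0, "jaw": 0}, {"x": 0, "y": 0, "z": 0, "wx": 0, "wy": 0, "wz": 0, "jaw": 0}])

```text
clock: 6.12
tool_pos: [0.5812, -0.0182, 0.1324]
tcp_rot: [-1.568, 0.096, -0.096]
wrist_force: [-8.8, 0.0, 15.0]
width: 0.0006
```

Left cap is home: z stays at 0.1324 between 11 N and 15 N. Now over the bar to the right cap.

Request:
send_rows(commands=[{"x": 0, "y": -10, "z": 0, "wx": 0, "wy": 0, "wz": 0, "jaw": 0}, {"x": 0, "y": -40, "z": 0, "wx": 0, "wy": 0, "wz": 0, "jaw": 0}, {"x": 0, "y": -35, "z": 0, "wx": 0, "wy": 0, "wz": 0, "jaw": 0}, {"x": 0, "y": 0, "z": -30, "wx": 0, "wy": 0, "wz": 0, "jaw": 0}, {"x": 0, "y": 0, "z": -40, "wx": 0, "wy": 0, "wz": 0, "jaw": 0}, {"x": 0, "y": 0, "z": -40, "wx": 0, "wy": 0, "wz": 0, "jaw": 0}, {"x": 0, "y": 0, "z": -20, "wx": 0, "wy": 0, "wz": 0, "jaw": 0}, {"x": 0, "y": 0, "z": 0, "wx": 0, "wy": 0, "wz": 0, "jaw": 0}, {"x": 0, "y": 0, "z": 0, "wx": 0, "wy": 0, "wz": 0, "jaw": 0}])

```text
clock: 7.25
tool_pos: [0.5662, -0.1457, 0.2153]
tcp_rot: [-1.568, 0.094, -0.095]
wrist_force: [-0.3, 0.3, 0.3]
width: 0.0004
```

```bash
python3 - <<'E'
from h import *
tool_delta([.565,-.147,.14],-7)
c=camera("side")
for l in("handle_grip","carrier","cap_left_top","cap_right_top"):
    for d in landmark_of(c,l):
        w=world(d["at"],c)
        if w[0]>.45: print(l,round(d["score"],2),w.round(3))
E
```

```text
t 7.25 pos [ 0.5662 -0.1457  0.2153] F [-0.32  0.25  0.27] w 0.0004 | tool mm [-1.1 75.3 -1.5] deg [-0.04  0.09  0.02]
handle_grip 0.7 [ 0.576 -0.082  0.173]
carrier 0.88 [ 0.577 -0.08   0.057]
cap_left_top 0.4 [ 0.585 -0.016  0.132]
cap_right_top 0.56 [ 0.561 -0.143  0.135]
```

The carrier hasn't moved. Going down on the right cap.

Request:
send_rows(commands=[{"x": 0, "y": 30, "z": 0, "wx": 0, "wy": 0, "wz": 0, "jaw": 0}, {"x": 0, "y": 25, "z": 0, "wx": 0, "wy": 0, "wz": 0, "jaw": 0}, {"x": 0, "y": 12, "z": 0, "wx": 0, "wy": 0, "wz": 0, "jaw": 0}, {"x": 0, "y": 5, "z": 0, "wx": 0, "wy": 0, "wz": 0, "jaw": 0}, {"x": 0, "y": 3, "z": 0, "wx": 0, "wy": 0, "wz": 0, "jaw": 0}, {"x": 0, "y": 2, "z": 0, "wx": 0, "wy": 0, "wz": 0, "jaw": 0}, {"x": 0, "y": 2, "z": 0, "wx": 0, "wy": 0, "wz": 0, "jaw": 0}, {"x": 0, "y": 1, "z": 0, "wx": 0, "wy": 0, "wz": 0, "jaw": 0}, {"x": 0, "y": 1, "z": 0, "wx": 0, "wy": 0, "wz": 0, "jaw": 0}])

```text
clock: 8.62
tool_pos: [0.5662, -0.1474, 0.1353]
tcp_rot: [-1.569, 0.095, -0.097]
wrist_force: [-1.3, 0.1, 5.0]
width: 0.0005
```

Request:
send_rows(commands=[{"x": 0, "y": 1, "z": 0, "wx": 0, "wy": 0, "wz": 0, "jaw": 0}, {"x": 0, "y": 0.5, "z": 0, "wx": 0, "wy": 0, "wz": 0, "jaw": 0}])

```text
clock: 8.88
tool_pos: [0.5661, -0.1474, 0.1334]
tcp_rot: [-1.569, 0.095, -0.097]
wrist_force: [-0.4, 0.2, 4.8]
width: 0.0001
```

Request:
send_rows(commands=[{"x": 0, "y": 0.5, "z": 0, "wx": 0, "wy": 0, "wz": 0, "jaw": 0}, {"x": 0, "y": 0.3, "z": 0, "wx": 0, "wy": 0, "wz": 0, "jaw": 0}])

```text
clock: 9.12
tool_pos: [0.5662, -0.1474, 0.1325]
tcp_rot: [-1.569, 0.095, -0.097]
wrist_force: [1.5, 0.5, 4.7]
width: 0.0007
```

Request:
send_rows(commands=[{"x": 0, "y": 1, "z": 0, "wx": 0, "wy": 0, "wz": 0, "jaw": 0}, {"x": 0, "y": 0.7, "z": 0, "wx": 0, "wy": 0, "wz": 0, "jaw": 0}, {"x": 0, "y": 0, "z": 0, "wx": 0, "wy": 0, "wz": 0, "jaw": 0}])

```text
clock: 9.5
tool_pos: [0.5662, -0.1474, 0.1324]
tcp_rot: [-1.568, 0.095, -0.097]
wrist_force: [-1.9, 0.5, 12.5]
width: 0.0002
```

Request:
send_rows(commands=[{"x": 0, "y": 0.5, "z": 0, "wx": 0, "wy": 0, "wz": 0, "jaw": 0}, {"x": 0, "y": 0, "z": 0, "wx": 0, "wy": 0, "wz": 0, "jaw": 0}])

```text
clock: 9.75
tool_pos: [0.5662, -0.1474, 0.1324]
tcp_rot: [-1.568, 0.095, -0.097]
wrist_force: [-3.2, 1.3, 16.0]
width: 0.0005
```

Right cap is home as well: 12.5 N then 16 N, with z steady at 0.1324. Rising, opening, and centring over the bar.

Request:
send_rows(commands=[{"x": 0, "y": -10, "z": 0, "wx": 0, "wy": 0, "wz": 0, "jaw": 0}, {"x": 0, "y": -40, "z": 0, "wx": 0, "wy": 0, "wz": 0, "jaw": 0}, {"x": 0, "y": -40, "z": 0, "wx": 0, "wy": 0, "wz": 0, "jaw": 0}, {"x": 0, "y": 0, "z": 35, "wx": 0, "wy": 0, "wz": 0, "jaw": 0.7}, {"x": 0, "y": 0, "z": 30, "wx": 0, "wy": 0, "wz": 0, "jaw": 0.7}, {"x": 0, "y": 0, "z": 0, "wx": 0, "wy": 0, "wz": 0, "jaw": 0.7}, {"x": 0, "y": 0, "z": 0, "wx": 0, "wy": 0, "wz": 0, "jaw": 0.7}, {"x": 0, "y": 0, "z": 0, "wx": 0, "wy": 0, "wz": 0, "jaw": 0.7}])

```text
clock: 10.75
tool_pos: [0.5731, -0.0843, 0.2198]
tcp_rot: [-1.569, 0.098, -0.097]
wrist_force: [0.1, -0.2, 0.3]
width: 0.0427
```

```bash
python3 - <<'E'
from h import *
tool_delta([.574,-.082,.155],-7)
for i in range(2):
  c=camera("side")
  for l in("handle_grip","cap_left_top","cap_right_top"):
    for d in landmark_of(c,l):
        w=world(d["at"],c)
        if w[0]>.45: print(l,round(d["score"],2),w.round(3))
E
```

```text
t 10.75 pos [ 0.5731 -0.0843  0.2198] F [ 0.14 -0.19  0.26] w 0.0427 | tool mm [ 0.7 64.8  2.4] deg [ 0.04 -0.13 -0.03]
handle_grip 0.67 [ 0.574 -0.077  0.177]
handle_grip 0.16 [ 0.587 -0.115 -0.004]
cap_left_top 0.71 [ 0.585 -0.016  0.135]
cap_right_top 0.54 [ 0.563 -0.146  0.13 ]
handle_grip 0.74 [ 0.576 -0.081  0.176]
cap_left_top 0.63 [ 0.584 -0.015  0.135]
cap_left_top 0.6 [ 0.711 -0.019  0.06 ]
cap_right_top 0.74 [ 0.564 -0.143  0.131]
cap_right_top 0.25 [ 0.576 -0.084  0.174]
```

Request:
send_rows(commands=[{"x": 1, "y": 0, "z": 3, "wx": 0, "wy": 0, "wz": 0, "jaw": 0.7}, {"x": 0, "y": 15, "z": 0, "wx": 0, "wy": 0, "wz": 0, "jaw": 0.7}, {"x": 0, "y": 25, "z": 0, "wx": 0, "wy": 0, "wz": 0, "jaw": 0.7}, {"x": 0, "y": 20, "z": 0, "wx": 0, "wy": 0, "wz": 0, "jaw": 0.7}, {"x": 0, "y": 5, "z": 0, "wx": 0, "wy": 0, "wz": 0, "jaw": 0.7}, {"x": 0, "y": 0, "z": 0, "wx": 0, "wy": 0, "wz": 0, "jaw": 0.7}, {"x": 0, "y": 0, "z": 0, "wx": 0, "wy": 0, "wz": 0, "jaw": 0.7}])

```text
clock: 12.02
tool_pos: [0.5755, -0.08, 0.1559]
tcp_rot: [-1.569, 0.095, -0.097]
wrist_force: [-0.2, 0.5, 0.3]
width: 0.0609
```

```bash
python3 - <<'E'
from h import *
tool_delta([.575,-.081,.155],-7)
b=camera("side")
cv2.imwrite("pics/crop3.png",cv2.resize(b["pixels"][160:280,330:450],(600,600),interpolation=cv2.INTER_CUBIC)[:,:,::-1])
E
```

```text
t 12.03 pos [ 0.5755 -0.08    0.1559] F [-0.19  0.51  0.3 ] w 0.0609 | tool mm [-0.4  0.9 -1.1] deg [-0.01 -0.01  0.08]
```

View pics/crop3.png

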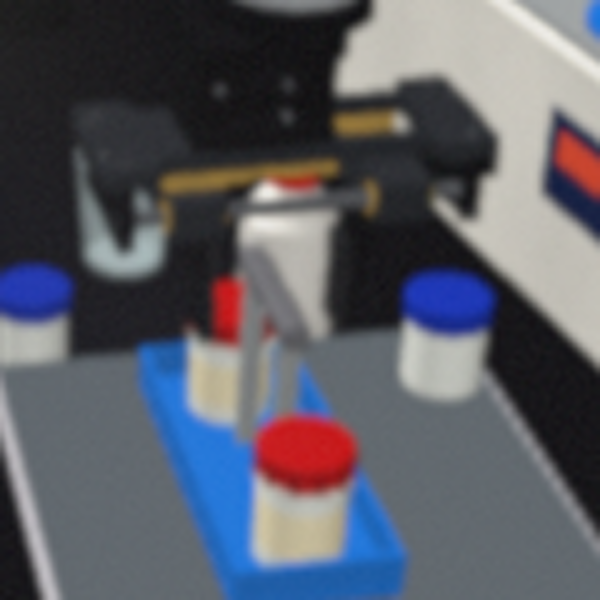

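The bar, at about (270,290) in the crop, lies between the open fingers and the right cap sits home. Gripping.

Request:
send_rows(commands=[{"x": 0, "y": 0, "z": -1, "wx": 0, "wy": 0, "wz": 0, "jaw": 0.3}, {"x": 0, "y": 0, "z": 0, "wx": 0, "wy": 0, "wz": 0, "jaw": 0.25}, {"x": 0, "y": 0, "z": 0, "wx": 0, "wy": 0, "wz": 0, "jaw": 0.2}, {"x": 0, "y": 0, "z": 0, "wx": 0, "wy": 0, "wz": 0, "jaw": 0.18}, {"x": 0, "y": 0, "z": 0, "wx": 0, "wy": 0, "wz": 0, "jaw": 0.1}, {"x": 0, "y": 0, "z": 0, "wx": 0, "wy": 0, "wz": 0, "jaw": 0}, {"x": 0, "y": 0, "z": 0, "wx": 0, "wy": 0, "wz": 0, "jaw": 0}, {"x": 0, "y": 0, "z": 0, "wx": 0, "wy": 0, "wz": 0, "jaw": 0}], newtons=40)

```text
clock: 13.08
tool_pos: [0.575, -0.0808, 0.155]
tcp_rot: [-1.569, 0.096, -0.096]
wrist_force: [1.4, -0.2, -0.9]
width: 0.0136
```

Request:
send_rows(commands=[{"x": 0, "y": 0, "z": 0, "wx": 0, "wy": 0, "wz": 0, "jaw": 0}, {"x": 0, "y": 0, "z": 0, "wx": 0, "wy": 0, "wz": 0, "jaw": 0}])

```text
clock: 13.32
tool_pos: [0.5749, -0.0808, 0.1551]
tcp_rot: [-1.569, 0.096, -0.096]
wrist_force: [1.3, 0.1, -1.4]
width: 0.0139
```

Request:
send_rows(commands=[{"x": 0, "y": -2, "z": 0, "wx": 0, "wy": 0, "wz": 0, "jaw": 0}, {"x": 0, "y": -4, "z": 0, "wx": 0, "wy": 0, "wz": 0, "jaw": 0}, {"x": 0, "y": -6, "z": 0, "wx": 0, "wy": 0, "wz": 0, "jaw": 0}, {"x": 0, "y": -8, "z": 0, "wx": 0, "wy": 0, "wz": 0, "jaw": 0}, {"x": 0, "y": 0, "z": 0, "wx": 0, "wy": 0, "wz": 0, "jaw": 0}, {"x": 0, "y": 0, "z": 0, "wx": 0, "wy": 0, "wz": 0, "jaw": 0}])

```text
clock: 14.08
tool_pos: [0.5747, -0.0808, 0.1751]
tcp_rot: [-1.568, 0.096, -0.096]
wrist_force: [-0.1, 0.1, -5.8]
width: 0.0132
```

```bash
python3 - <<'E'
from h import *
tool_delta([.575,-.081,.275],-7); print(np.round(read_state()["ft_torque"],3))
c=camera("side")
for l in("carrier","handle_grip","cap_left_top","cap_right_top"):
    for d in landmark_of(c,l)[:3]:
        w=world(d["at"],c)
        if w[0]>.45: print(l,round(d["score"],2),w.round(3))
E
```

```text
t 14.07 pos [ 0.5747 -0.0808  0.1751] F [-0.11  0.14 -5.83] w 0.0132 | tool mm [  0.3 -99.9  -0.1] deg [-0.01 -0.   -0.  ]
[-0.131  0.084  0.049]
carrier 0.73 [ 0.587 -0.113  0.059]
handle_grip 0.69 [ 0.574 -0.08   0.194]
cap_right_top 0.79 [ 0.564 -0.144  0.15 ]
```

Held with 5.8 N of weight and level. Lifting the rest.

Request:
send_rows(commands=[{"x": 0, "y": -5, "z": 0, "wx": 0, "wy": 0, "wz": 0, "jaw": 0}, {"x": 0, "y": -10, "z": 0, "wx": 0, "wy": 0, "wz": 0, "jaw": 0}, {"x": 0, "y": -15, "z": 0, "wx": 0, "wy": 0, "wz": 0, "jaw": 0}, {"x": 0, "y": -20, "z": 0, "wx": 0, "wy": 0, "wz": 0, "jaw": 0}, {"x": 0, "y": -20, "z": 0, "wx": 0, "wy": 0, "wz": 0, "jaw": 0}, {"x": 0, "y": -15, "z": 0, "wx": 0, "wy": 0, "wz": 0, "jaw": 0}, {"x": 0, "y": -10, "z": 0, "wx": 0, "wy": 0, "wz": 0, "jaw": 0}, {"x": 0, "y": -5, "z": 0, "wx": 0, "wy": 0, "wz": 0, "jaw": 0}, {"x": 0, "y": 0, "z": 0, "wx": 0, "wy": 0, "wz": 0, "jaw": 0}, {"x": 0, "y": 0, "z": 0, "wx": 0, "wy": 0, "wz": 0, "jaw": 0}])

```text
clock: 15.58
tool_pos: [0.5744, -0.0808, 0.2743]
tcp_rot: [-1.569, 0.097, -0.095]
wrist_force: [-0.9, -0.3, -5.7]
width: 0.0133
```

```bash
python3 - <<'E'
from h import *
tool_delta([.575,-.081,.275],-7); print(np.round(read_state()["ft_torque"],3))
for i in range(2):
  c=camera("side")
  for l in("carrier","handle_grip","cap_left_top","cap_right_top"):
    for d in landmark_of(c,l)[:3]:
        w=world(d["at"],c)
        if w[0]>.45: print(l,round(d["score"],2),w.round(3))
save(c,"side4")
E
```

```text
t 15.57 pos [ 0.5744 -0.0808  0.2743] F [-0.92 -0.32 -5.74] w 0.0133 | tool mm [ 0.6 -0.7 -0.2] deg [ 0.01 -0.   -0.07]
[-0.066  0.067  0.049]
carrier 0.97 [ 0.576 -0.079  0.178]
handle_grip 0.77 [ 0.576 -0.082  0.295]
cap_left_top 0.51 [ 0.583 -0.017  0.253]
cap_right_top 0.71 [ 0.563 -0.146  0.25 ]
carrier 0.91 [ 0.577 -0.082  0.176]
handle_grip 0.73 [ 0.576 -0.08   0.292]
cap_left_top 0.71 [ 0.584 -0.015  0.255]
cap_right_top 0.73 [ 0.565 -0.142  0.248]
```

View pics/side4.png

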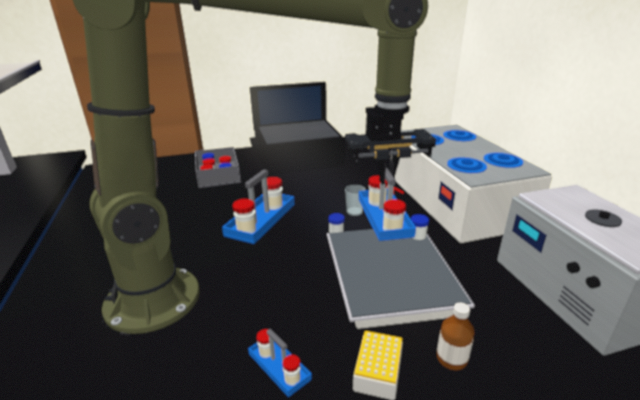

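The carrier is held at about (388,215), about 11.9 cm above the platform, and the bystanders are undisturbed. The cap landmarks show the same left/right offset as before the lift, so it is level. Now I'll hold.

Request:
send_rows(commands=[{"x": 0, "y": 0, "z": 0, "wx": 0, "wy": 0, "wz": 0, "jaw": 0}, {"x": 0, "y": 0, "z": 0, "wx": 0, "wy": 0, "wz": 0, "jaw": 0}, {"x": 0, "y": 0, "z": 0, "wx": 0, "wy": 0, "wz": 0, "jaw": 0}, {"x": 0, "y": 0, "z": 0, "wx": 0, "wy": 0, "wz": 0, "jaw": 0}, {"x": 0, "y": 0, "z": 0, "wx": 0, "wy": 0, "wz": 0, "jaw": 0}, {"x": 0, "y": 0, "z": 0, "wx": 0, "wy": 0, "wz": 0, "jaw": 0}, {"x": 0, "y": 0, "z": 0, "wx": 0, "wy": 0, "wz": 0, "jaw": 0}, {"x": 0, "y": 0, "z": 0, "wx": 0, "wy": 0, "wz": 0, "jaw": 0}, {"x": 0, "y": 0, "z": 0, "wx": 0, "wy": 0, "wz": 0, "jaw": 0}, {"x": 0, "y": 0, "z": 0, "wx": 0, "wy": 0, "wz": 0, "jaw": 0}, {"x": 0, "y": 0, "z": 0, "wx": 0, "wy": 0, "wz": 0, "jaw": 0}, {"x": 0, "y": 0, "z": 0, "wx": 0, "wy": 0, "wz": 0, "jaw": 0}])

```text
clock: 17.58
tool_pos: [0.5748, -0.0809, 0.2751]
tcp_rot: [-1.569, 0.096, -0.096]
wrist_force: [-0.1, 0.7, -5.6]
width: 0.0137
```

Request:
send_rows(commands=[{"x": 0, "y": 0, "z": 0, "wx": 0, "wy": 0, "wz": 0, "jaw": 0}, {"x": 0, "y": 0, "z": 0, "wx": 0, "wy": 0, "wz": 0, "jaw": 0}, {"x": 0, "y": 0, "z": 0, "wx": 0, "wy": 0, "wz": 0, "jaw": 0}, {"x": 0, "y": 0, "z": 0, "wx": 0, "wy": 0, "wz": 0, "jaw": 0}, {"x": 0, "y": 0, "z": 0, "wx": 0, "wy": 0, "wz": 0, "jaw": 0}, {"x": 0, "y": 0, "z": 0, "wx": 0, "wy": 0, "wz": 0, "jaw": 0}, {"x": 0, "y": 0, "z": 0, "wx": 0, "wy": 0, "wz": 0, "jaw": 0}, {"x": 0, "y": 0, "z": 0, "wx": 0, "wy": 0, "wz": 0, "jaw": 0}, {"x": 0, "y": 0, "z": 0, "wx": 0, "wy": 0, "wz": 0, "jaw": 0}, {"x": 0, "y": 0, "z": 0, "wx": 0, "wy": 0, "wz": 0, "jaw": 0}, {"x": 0, "y": 0, "z": 0, "wx": 0, "wy": 0, "wz": 0, "jaw": 0}, {"x": 0, "y": 0, "z": 0, "wx": 0, "wy": 0, "wz": 0, "jaw": 0}])

```text
clock: 19.08
tool_pos: [0.5748, -0.0809, 0.2751]
tcp_rot: [-1.569, 0.096, -0.096]
wrist_force: [0.2, 0.3, -5.6]
width: 0.0137
```

Request:
send_rows(commands=[{"x": 0, "y": 0, "z": 0, "wx": 0, "wy": 0, "wz": 0, "jaw": 0}, {"x": 0, "y": 0, "z": 0, "wx": 0, "wy": 0, "wz": 0, "jaw": 0}, {"x": 0, "y": 0, "z": 0, "wx": 0, "wy": 0, "wz": 0, "jaw": 0}, {"x": 0, "y": 0, "z": 0, "wx": 0, "wy": 0, "wz": 0, "jaw": 0}, {"x": 0, "y": 0, "z": 0, "wx": 0, "wy": 0, "wz": 0, "jaw": 0}, {"x": 0, "y": 0, "z": 0, "wx": 0, "wy": 0, "wz": 0, "jaw": 0}])

```text
clock: 19.82
tool_pos: [0.5748, -0.0809, 0.2751]
tcp_rot: [-1.569, 0.096, -0.096]
wrist_force: [-0.2, 0.1, -5.1]
width: 0.0137
```

```bash
python3 - <<'E'
from h import *
tool_delta([.575,-.081,.275],-7)
c=camera("side")
for l in("carrier","handle_grip","cap_left_top","cap_right_top"):
    for d in landmark_of(c,l)[:3]:
        w=world(d["at"],c)
        if w[0]>.45: print(l,round(d["score"],2),w.round(3))
print(hand_in())
E
```

```text
t 19.82 pos [ 0.5748 -0.0809  0.2751] F [-0.25  0.08 -5.13] w 0.0137 | tool mm [ 0.2  0.1 -0.1] deg [-0. -0.  0.]
carrier 0.59 [ 0.577 -0.079  0.179]
cap_left_top 0.43 [ 0.585 -0.017  0.254]
cap_right_top 0.67 [ 0.566 -0.145  0.25 ]
the job is handed in; nothing more can be done
None
```

I pressed both red caps home on the middle-sized carrier, lifted it straight up by its bar, held it still for more than 3.5 s and handed the job in while still holding it. The clock read about 20 s.

- **Caps:** each stopped at z = 0.1324 m and moved no further, at up to 15 N on the left and 16 N on the right.
- **Lift and hold:** the TCP rose 120 mm, from z = 0.155 to 0.275 m. The camera put the underside about 11.9 cm above the platform. The grip was steady at 13.7 mm and the wrist carried about 5.5 N.
- **Level:** the tool was vertical to within 0.1°. The cap landmarks showed the left cap 4 mm higher than the right in the last picture. That is the same offset as before the lift and within the network's error, so I did not correct for it.
- **Missed check:** the network did not find the handle in the last picture, though it did in the two before it.
- **Everything else:** the picture taken after the lift showed the bystanders undisturbed. I judged that by eye and did not measure their positions.

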